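Find the high spot of a bandsaw tyre with a dial gauge

ROBOT

A 6-joint arm with a two-finger parallel gripper is mounted at the origin on a cart in front of the work surface, level with it; the furniture and walls round the work are solid. World frame = base frame: x ahead of the robot, y to its left, z up, the work surface at z = 0. Lengths are in m, angles in rad, forces in N, time in s.
With the tool pointing down it reaches from about 0.35 to 0.775 m from the base axis. Payload 7.3 kg.
Tool frame: the origin (TCP) lies at the centre of the arm's flange, where the gripper is bolted on; the fingertips stand 178 mm ahead of it and the grasp point (between the pads) lies 159 mm ahead of it (tip_extent is the distance from the TCP to the fingertips, in m); z points along the fingers, y is the line along which they close (so a half turn about z gives the same grasp; the last joint's range is limited). The gripper opens to 92 mm and grips with 3 to 60 N. Pads are 19 mm wide; open, the fingers measure 130 mm over their backs; the gripper's body (75 mm by 190 mm) begins 47 mm behind the grasp point.
Start: joints at [1.16, 0.342, 1.524, -0, 1.275, -0.146], TCP at [0.137, 0.507, 0.405] pointing down, gripper open.
Joint ranges: [-2.53, 2.53], [-0.77, 2.02], [0.04, 2.7], [-1, 4.14], [0.28, 2.66], [-3.11, 3.11]. Speed limits (rad/s): [2.57, 2.57, 3.14, 3.14, 3.14, 3.14].

INTERFACE

Orientations are given as [roll, pitch, yaw] about the fixed x, y, z axes, in that order (R = Rz(yaw) Ry(pitch) Rx(roll)).
In Python, from cell import * gives the robot as it stands.
- The arm moves only by the tool arm_command, never from a script. Its arguments are lists of equal length, an entry for each row: "xyz": the shift along the world's x, y, z in mm, a list of three; "spin": the turn about the world's z in degrees. In form: {"xyz": [[tx, ty, tz], ...], "spin": [spin, ...]}. A call has 1 to 20 rows; each row shifts and turns the commanded pose from where the row before left it; what a row does not reach is not made up. A row lasts 1/10 s, in which the tool goes at most 50 mm and 8.59 degrees, less where a joint would pass 70% of its speed; a pose out of reach is approached as far as the arm can. A call with a gripper value outside its range is refused whole. "jaw" is the opening, from -1 (shut) to 1 (fully open), set as the call begins (left out, the last holds). The fingers move at their own pace and stop on an object; "squeeze" is the grip in N (left out, the last holds). Time passes only in rows, so rows that do not move let the fingers close. It gives the time, the measured TCP pose, the force, the opening and the grip force at its end, in the units of the state.
- observe(): the state, without advancing time (a new reading comes with each control period).
- read_camera(name): name is "scene" or "top" or "wrist"; returns a dict with "img" (384x512x3 uint8, red, green, blue), "depth" (384x512 float32, m along the optical axis (not along the pixel's ray), 0 where there is no reading), "fx", "fy", "cx", "cy" (pixels), "world_from_camera" (4x4, takes a point from camera to world coordinates). Camera axes: x right, y up, looking along -z (the intrinsics and any distortion apply to the point x, -y, -z); pixel columns grow to the right and rows downward; lengths in m; the calibration is good to about 2 mm. The wrist camera is an equidistant fisheye: a pixel r from the principal point sees the ray r / f radians off the axis. A picture is of the moment at which its call begins.
- hand_in(): hands the job in; it is judged then, once.
The state is a dict: "time": time; "qpos": joint angles; "qvel": joint speeds; "joint_efforts": joint torques, N m; "tool_pos": TCP position; "tool_rot": TCP orientation; "contact_force": force on the tool from outside, world axes, zero at the start; "torque": the same for the moment, N m; "opening": finger opening in m; "grip_force": force on a finger pad.
Only numpy, scipy, OpenCV 4.12 (cv2) and the standard library are available. Lean on these libraries where they do the work, as an engineer would, in place of code of your own. Each camera call takes 0.05 s, during which the arm holds its last target. There are 200 camera calls.

TASK

The rubber tyre of this small bandsaw wheel has two raised places, and the higher one must be found so that it can be dressed: slide the dial gauge in until its plunger bears lightly on the tyre, never driving the plunger to the end of its travel. Then turn the wheel round slowly, pushing lightly on a spoke rather than pinching it, find the highest spot of the whole tyre, and leave the wheel standing with that spot right at the plunger, the gauge still bearing on it. Do not disturb the cork block or the yellow tape measure that lie beyond the wheel.

Things in the scene. Friction and masses are not known exactly. Their poses are not given: they have to be found in the camera images.
- jig: Light beech board 238 x 110 x 18 mm screwed to the bench (does not move), carrying the wheel on an upright stub axle and the gauge on a slide rail. Origin on the bench top straight under the axle; its +x axis points level from the axle along the rail to the gauge (the board reaches from x -60 to +178 mm), z up.
- wheel: Cast aluminium wheel lying flat; turns endlessly either way on the upright axle and stays where left. Drag about 0.06 N m, with the plunger rubbing and turning at 2 rad/s up to 0.2. Origin on the axis at mid rim, 61 mm above the bench; z up. Rim 52 to 70 mm above the bench; axle nut and bolt up to 89 mm. Under it the board at 18 mm and a steel flange of radius 26 mm up to 24 mm above the bench.
- spoke (a point): Middle of one of the wheel's four spokes (along the wheel's +x, +y, -x, -y), 48 mm from the axis on the wheel's +x, 61 mm above the bench. Spokes 12 mm wide, 55 to 67 mm above the bench (feet up to 24 mm wide). Between them four open windows from the hub (radius 17 mm) to the inside of the rim (radius 74 mm), for a fingertip.
- tread (a point): Fixed point on the jig, 85 mm from the axle towards the gauge and 61 mm above the bench, where the plunger meets the plain part of the black rubber tyre (outer radius 85 mm). The tyre has one high spot, rising smoothly by 4 mm over about 50 degrees, and elsewhere a lower swell rising 2 mm; where they sit round the wheel differs every time and is not measured.
- gauge: Carriage with the dial gauge, sliding along the jig's x axis on the rail: 22 mm of travel towards the wheel from where its origin stands 140 mm from the axle; about 4 N of friction, stays where left. Origin under the dial centre, 27 mm above the bench; axes as the jig's. Dial case radius 21 mm, top 75 mm above the bench, white face up.
- knob (a point): Centre of the upright black knurled knob on the gauge carriage, to slide it by: 16 mm diameter, from 82 to 104 mm above the bench, on a 9 mm stem; 38 mm from the gauge's origin along its +y, on an arm beside the dial.
- plunger: Steel plunger of the gauge with a ball tip of 4 mm radius, pointing at the axle, 61 mm above the bench. Origin at the ball's centre: 39 mm from the gauge's origin towards the wheel (gauge x = -39 mm) when free, up to 10 mm nearer when pressed right in. Its spring pushes with 0.8 N (free) to 1.6 N (right in). The ball's centre is 4 mm off the tyre surface that it touches.
- needle (a joint): Angle of the red needle on the white dial, rad, clockwise seen from above: 0 with the plunger free (needle pointing at the wheel), 0.628 rad for each mm the plunger is pressed in, one turn (6.28) with the plunger right in at the end of its 10 mm travel.
- cork: Bystander: brown cork sanding block 110 x 60 x 35 mm lying loose on the bench, beyond the ski tips; origin at the centre of its underside.
- tape: Bystander: yellow tape measure, 80 x 31 x 66 mm, standing loose on the bench between the wheel and the tool box; origin at the centre of its underside.

How it is judged:
By the outcome, as a careful person would: the job done as asked, in the order asked, and still so for the second after the job is handed in, with the robot touching nothing.
It also fails if it takes over 72 s, if anything falls off the work surface, if the arm or the gripper's body presses on something with over 40 N, if the wrist force passes 120 N, or if a joint passes its speed limit or range.

## Working session

There is one attempt and no reset: what is moved stays moved. The work goes in short steps, Python scripts to look and compute and a tool call to move; the robot and the scene stay as the last step left them, time stands still between calls to the robot, and variables do not carry over. Pictures are saved under pics/ and viewed, at most 10 in all, crops included, and the job is handed in when it is done.

Besides the shell and the picture viewer there is one more tool, called after "Request:" by a JSON object that holds its "name" and its "arguments". arm_command: Moves the arm, as the interface text tells. Its arguments: {"type":"object","properties":{"xyz":{"type":"array","items":{"type":"array","items":{"type":"number"}}},"spin":{"type":"array","items":{"type":"number"}},"jaw":{"type":"number"},"squeeze":{"type":"number"}},"required":["xyz","spin"]}

```bash
mkdir -p pics; ls; python3 - <<'E'
from cell import *
import cv2,numpy as np,pickle
d={n:read_camera(n) for n in("scene","top","wrist")}
pickle.dump(d,open("d0.pkl","wb"))
a=np.hstack([d["scene"]["img"],d["top"]["img"]])
cv2.imwrite("pics/a.png",cv2.resize(a[:,:,::-1],(800,300)))
cv2.imwrite("pics/top.png",cv2.resize(d["top"]["img"][:,:,::-1],(800,600),interpolation=cv2.INTER_CUBIC))
for n in d: print(n,d[n]["fx"],d[n]["cx"],d[n]["cy"],np.round(d[n]["world_from_camera"],3).tolist())
print(observe())
E
```

```text
pics
scene 440.1471735933085 244.92587284651228 192.84675779558685 [[-0.891, 0.301, -0.34, 0.213], [-0.455, -0.588, 0.669, 0.331], [0.001, 0.751, 0.66, 0.637], [0.0, 0.0, 0.0, 1.0]]
top 381.9236293865109 256.05516839319654 188.44844084730425 [[0.001, 0.999, -0.04, 0.448], [-1.0, 0.002, 0.006, -0.235], [0.006, 0.04, 0.999, 0.944], [0.0, 0.0, 0.0, 1.0]]
wrist 297.3186396354542 259.4391842224598 187.52397476444108 [[0.261, -0.922, -0.286, 0.058], [0.965, 0.249, 0.078, 0.527], [-0.001, -0.297, 0.955, 0.383], [0.0, 0.0, 0.0, 1.0]]
{'time': 0.15, 'qpos': array([ 1.15997514e+00,  3.42569486e-01,  1.52477764e+00, -5.87302908e-06,
        1.27538508e+00, -1.45987516e-01]), 'qvel': array([ 0.00091867, -0.00129939, -0.00414994,  0.0004429 ,  0.00074   ,
       -0.00031475]), 'joint_efforts': array([ 1.22277856e-03, -4.31474483e+01, -2.44352889e+01,  7.18961796e-02,
        5.36934589e-02, -9.85023689e-05]), 'tool_pos': array([0.13735429, 0.50661937, 0.40420792]), 'tool_rot': array([-3.14046440e+00, -1.60214273e-04,  2.87676060e+00]), 'contact_force': array([-0.07222303, -0.71288279, -0.71559311]), 'torque': array([0.03207028, 0.01328654, 0.00811497]), 'grip_force': 0.0, 'opening': 0.09184579105729902}
```

View pics/top.png

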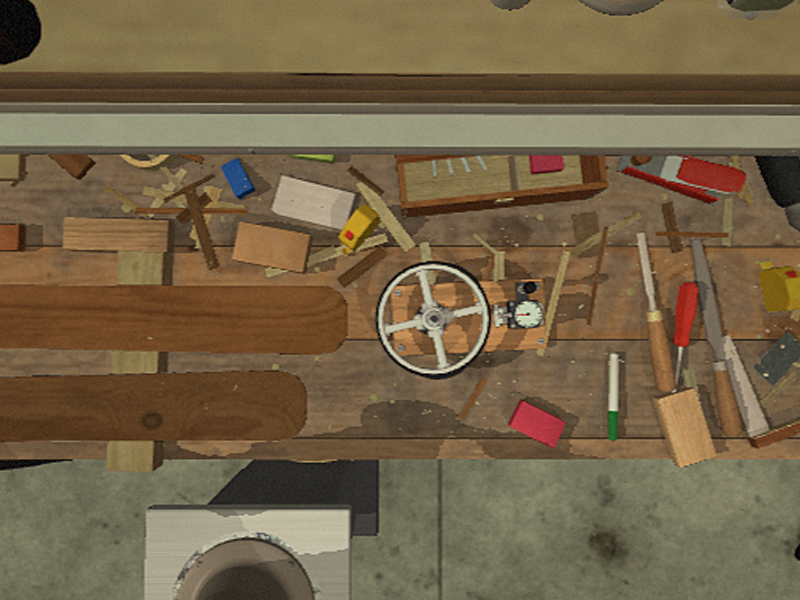

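View pics/a.png

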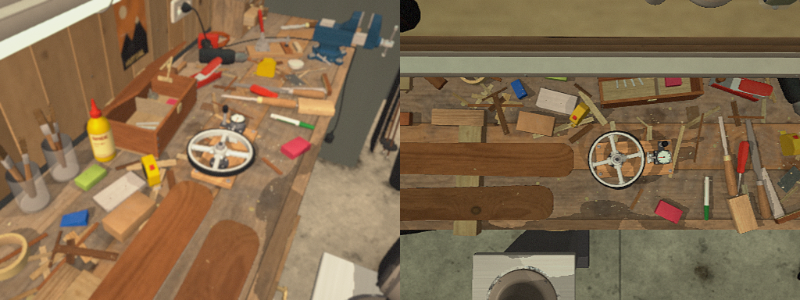

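The top picture shows the wheel hub at about (434,318)/800 scale, the dial at (525,315) and the knob at (529,287). The rail points along about −y in the world. I'll enlarge both views.

```bash
python3 - <<'E'
import cv2,numpy as np,pickle
d=pickle.load(open("d0.pkl","rb"))
t=d["top"]["img"][150:250,225:365,::-1]; s=d["scene"]["img"][125:240,225:335,::-1]
t=cv2.resize(t,None,fx=4,fy=4,interpolation=cv2.INTER_CUBIC)
s=cv2.resize(s,None,fx=5,fy=5,interpolation=cv2.INTER_CUBIC)
cv2.imwrite("pics/t4.png",t);cv2.imwrite("pics/s5.png",s)
print(t.shape,s.shape)
E
```

```text
(400, 560, 3) (575, 550, 3)
```

View pics/t4.png

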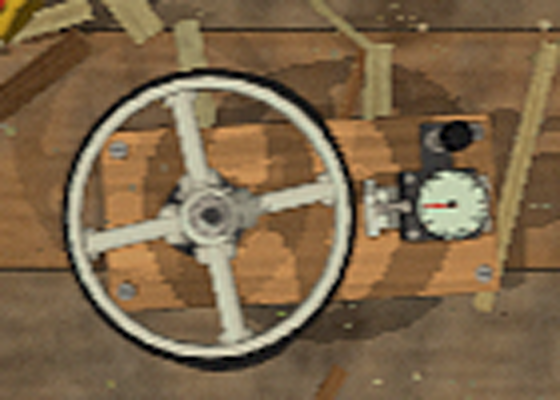

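View pics/s5.png

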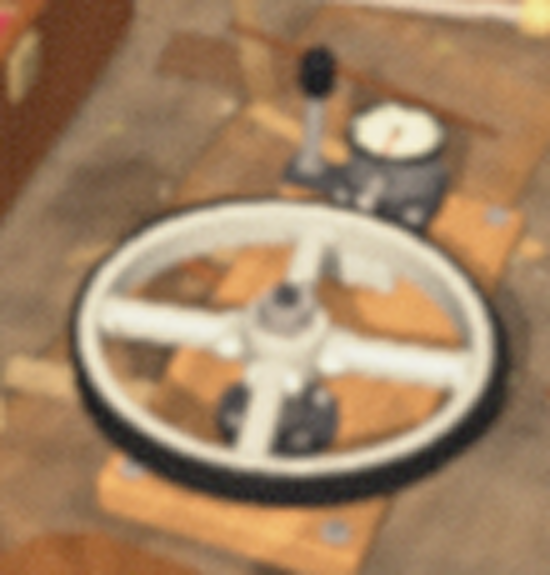

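```bash
cat > h.py <<'E'
import numpy as np,cv2,pickle
def ray(c,u,v):
    p=np.array([(u-c["cx"])/c["fx"],-(v-c["cy"])/c["fy"],-1]);M=c["world_from_camera"]
    r=M[:3,:3]@p; return M[:3,3],r/np.linalg.norm(r)
def tri(rs):
    A=0;b=0
    for o,r in rs:
        P=np.eye(3)-np.outer(r,r);A=A+P;b=b+P@o
    x=np.linalg.solve(A,b); return x,[np.linalg.norm((np.eye(3)-np.outer(r,r))@(x-o)) for o,r in rs]
def at(c,u,v,z):
    o,r=ray(c,u,v); return o+r*(z-o[2])/r[2]
def proj(c,X):
    M=c["world_from_camera"];p=M[:3,:3].T@(np.asarray(X,float)-M[:3,3])
    return c["cx"]+c["fx"]*p[0]/-p[2], c["cy"]+c["fy"]*p[1]/p[2]
E
python3 - <<'E'
from h import *
d=pickle.load(open("d0.pkl","rb"));t,s=d["top"],d["scene"]
f=lambda x,k,o:(x+.5)/k-.5+o
T=lambda x,y:ray(t,f(x,4,225),f(y,4,150)); S=lambda x,y:ray(s,f(x,5,225),f(y,5,125))
for n,a,b in(("nut",(211,215),(287,293)),("knob",(457,135),(317,72)),("dial",(453,204),(397,131)),("screwBR",(484,273),(495,215)),("screwTL",(118,150),(133,467)),("screwBL",(126,291),(335,529))):
    print(n,np.round(1000*tri([T(*a),S(*b)])[0],1),np.round(1000*np.array(tri([T(*a),S(*b)])[1]),1))
for z,a in((.07,(75,220)),(.07,(353,212)),(.07,(211,70)),(.07,(211,365))):print(at(t,f(a[0],4,225),f(a[1],4,150),z))
E
```

```text
nut [ 448.2 -288.3   83.4] [1.1 1.1]
knob [ 493.5 -425.9   89.4] [0.7 0.7]
dial [ 455.  -427.9   69.1] [0.8 0.8]
screwBR [ 413.7 -458.    16.1] [0.7 0.7]
screwTL [ 488.1 -235.9   16.1] [0.7 0.7]
screwBL [ 402.7 -240.8   16.3] [0.6 0.6]
[ 0.44626047 -0.21103109  0.07      ]
[ 0.45104796 -0.37005005  0.07      ]
[ 0.53238822 -0.28884844  0.07      ]
[ 0.36385604 -0.28869699  0.07      ]
```

Request:
{"name": "arm_command", "arguments": {"xyz": [[26, -38, 0], [26, -38, 0], [26, -38, 0], [26, -38, 0], [26, -38, 0], [26, -38, 0], [26, -38, 0], [26, -38, 0], [26, -38, 0], [26, -38, 0], [26, -38, 0], [26, -38, 0]], "spin": [-7, -7, -7, -7, -7, -7, -7, -7, -7, -7, -7, -7], "jaw": 0}}

```text
time: 1.35
tool_pos: [0.45, 0.0488, 0.4047]
tool_rot: [3.142, -0.0, 1.405]
contact_force: [0.9, 1.6, 0.7]
opening: 0.0461
grip_force: 0.0
```

Request:
{"name": "arm_command", "arguments": {"xyz": [[0, -40, 0], [0, -40, 0], [0, -40, 0], [0, -40, 0], [0, -40, 0], [0, -40, 0], [4, -40, 0], [10, -40, 0], [10, -40, 0], [10, -40, 0], [5, -40, 0], [0, 0, 0]], "spin": [-7, -7, -7, -7, -7, -7, -7, -7, -7, -7, -7, 0]}}

```text
time: 2.55
tool_pos: [0.488, -0.3936, 0.4031]
tool_rot: [3.141, 0.001, 0.06]
contact_force: [-0.0, 0.2, 0.2]
opening: 0.0458
grip_force: 0.0
```

Request:
{"name": "arm_command", "arguments": {"xyz": [[5, -32, -20], [0, 0, -40], [0, 0, -40], [0, 0, -25], [0, 0, -22], [0, 0, 0]], "spin": [0, 0, 0, 0, 0, 0]}}

```text
time: 3.15
tool_pos: [0.4926, -0.4199, 0.254]
tool_rot: [-3.136, 0.005, 0.068]
contact_force: [0.0, -0.2, 0.2]
opening: 0.0462
grip_force: 0.0
```

```bash
python3 - <<'E'
from cell import *
import cv2,pickle
d={n:read_camera(n) for n in("scene","wrist","top")}
pickle.dump(d,open("d1.pkl","wb"))
s=cv2.resize(d["scene"]["img"][100:220,235:355],(400,400),interpolation=cv2.INTER_CUBIC)
w=cv2.resize(d["wrist"]["img"],(400,300))
import numpy as np
o=np.zeros((400,800,3),np.uint8);o[:,:400]=s;o[:300,400:]=w
cv2.imwrite("pics/b.png",o[:,:,::-1])
E
```

```text
(no output)
```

View pics/b.png

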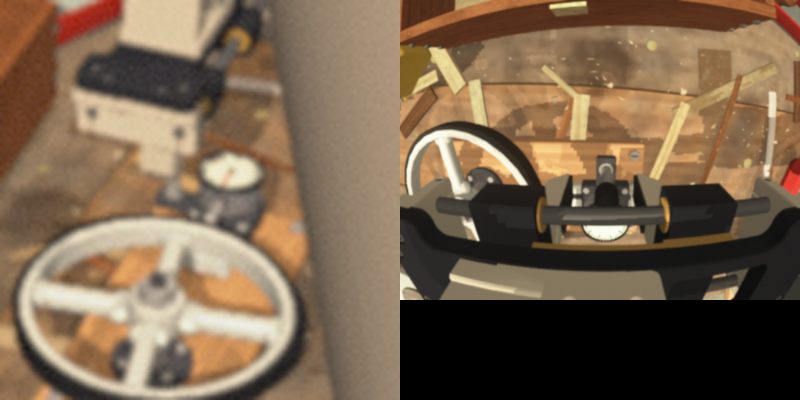

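The knob stands centred between the fingers in the wrist view at (605,165). I'll grip it lightly.

Request:
{"name": "arm_command", "arguments": {"xyz": [[0, 0, 0], [0, 0, 0], [0, 0, 0], [0, 0, 0], [0, 0, 0]], "spin": [0, 0, 0, 0, 0], "jaw": -0.8, "squeeze": 15}}

```text
time: 3.8
tool_pos: [0.4934, -0.4216, 0.2582]
tool_rot: [3.14, -0.001, 0.067]
contact_force: [-0.6, -0.8, 1.2]
opening: 0.0151
grip_force: 15.0
```

Request:
{"name": "arm_command", "arguments": {"xyz": [[0, 2, 0], [0, 2, 0], [0, 2, 0], [0, 2, 0], [0, 2, 0], [0, 0, 0], [0, 0, 0]], "spin": [0, 0, 0, 0, 0, 0, 0]}}

```text
time: 4.5
tool_pos: [0.4932, -0.4112, 0.2581]
tool_rot: [3.141, 0.0, 0.067]
contact_force: [-3.0, -3.6, 5.5]
opening: 0.0155
grip_force: 15.0
```

```bash
python3 - <<'E'
from cell import *
import cv2,pickle,numpy as np
d={n:read_camera(n) for n in("scene","wrist","top")}
pickle.dump(d,open("d2.pkl","wb"))
s=cv2.resize(d["scene"]["img"][130:190,255:335],(640,480),interpolation=cv2.INTER_CUBIC)
cv2.imwrite("pics/c.png",s[:,:,::-1])
E
```

```text
(no output)
```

View pics/c.png

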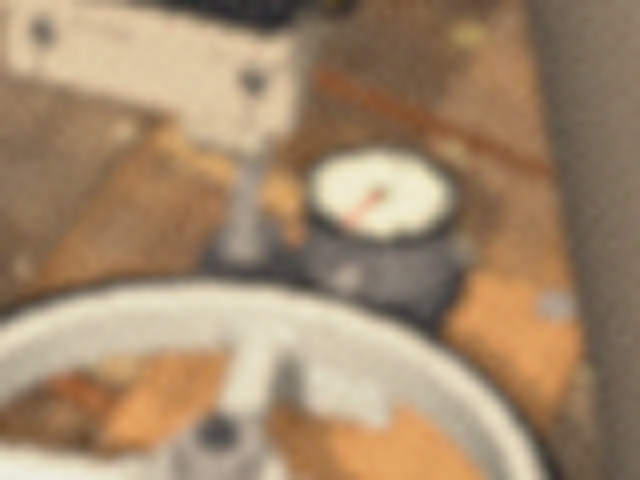

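```bash
cat >> h.py <<'E'
J=np.array([.053,-.9986,0]);Jy=np.array([.9986,.053,0]);AX=np.array([.448,-.288,0])
def atmap(c,us,vs,z):
    M=c["world_from_camera"];P=np.stack([(us-c["cx"])/c["fx"],-(vs-c["cy"])/c["fy"],-np.ones_like(us,float)])
    r=M[:3,:3]@P;o=M[:3,3][:,None];return (o+r*(z-o[2])/r[2]).T
def needle(c,z=.074):
    """needle angle (cw from above, 0 toward wheel) and dial x in jig"""
    v,u=np.mgrid[0:384,0:512];X=atmap(c,u.ravel(),v.ravel(),z)-AX
    x=(X@J*1000);y=(X@Jy*1000);im=c["img"].reshape(-1,3).astype(float)
    near=(abs(x-130)<40)&(abs(y)<30)
    R,G,B=im.T
    w=near&(G>150)&(B>130)
    k=(cv2.connectedComponentsWithStats(w.reshape(384,512).astype(np.uint8)))
    i=1+np.argmax(k[2][1:,4]);m=(k[1]==i).astype(np.uint8)
    m=cv2.drawContours(np.zeros_like(m),[cv2.convexHull(np.argwhere(m)[:,::-1].astype(np.int32))],-1,1,-1).ravel()>0
    cx,cy=x[m].mean(),y[m].mean()
    wt=np.clip((R-(G+B)/2)-25,0,None)*m
    wt=wt*(np.hypot(x-cx,y-cy)<18)
    dx=(wt*(x-cx)).sum()/wt.sum();dy=(wt*(y-cy)).sum()/wt.sum()
    # toward wheel = -x ; clockwise from above: -x -> +y
    return round(float(np.arctan2(dy,-dx)),2),round(float(np.hypot(dx,dy)),1),round(float(cx),1),round(float(cy),1),int(m.sum())
E
python3 - <<'E'
from h import *
for f in("d0","d1","d2"):
    d=pickle.load(open(f+".pkl","rb"));
    for n in("scene","top"):
        try: print(f,n,needle(d[n]))
        except Exception as e: print(f,n,e)
E
```

```text
d0 scene (-0.07, 7.1, 133.3, -2.8, 140)
d0 top (-0.02, 9.1, 138.3, 0.1, 221)
d1 scene (0.02, 6.6, 133.4, -2.7, 139)
d1 top (0.27, 4.1, 137.2, 4.8, 294)
d2 scene (0.28, 7.0, 121.7, -2.6, 139)
d2 top (1.23, 2.1, 124.7, 5.5, 294)
```

Request:
{"name": "arm_command", "arguments": {"xyz": [[0, 1, 0], [0, 1, 0], [0, 0.5, 0], [0, 0, 0], [0, 0, 0], [0, 0, 0]], "spin": [0, 0, 0, 0, 0, 0]}}

```text
time: 5.25
tool_pos: [0.4931, -0.4091, 0.2581]
tool_rot: [3.141, 0.001, 0.067]
contact_force: [-3.9, -4.9, 5.1]
opening: 0.0153
grip_force: 15.0
```

```bash
python3 - <<'E'
from cell import *
from h import *
print([needle(read_camera("scene")) for i in range(2)])
E
```

```text
[(1.53, 8.1, 120.3, -3.0, 140), (1.49, 7.9, 120.4, -3.0, 143)]
```

Request:
{"name": "arm_command", "arguments": {"xyz": [[0, 0, 0], [0, 0, 0], [0, 0, 0], [0, 0, 30], [0, 0, 25]], "spin": [0, 0, 0, 0, 0], "jaw": -0.1}}

```text
time: 5.85
tool_pos: [0.4936, -0.4083, 0.3126]
tool_rot: [-3.139, 0.001, 0.067]
contact_force: [-0.1, -0.5, 0.3]
opening: 0.0406
grip_force: 0.0
```

Request:
{"name": "arm_command", "arguments": {"xyz": [[-7, 8, 0], [-7, 8, 0], [-7, 8, 0], [-7, 8, 0], [-7, 8, 0], [-6, 7, 0], [-6, 7, 0], [-6, 7, 0], [-6, 7, 0], [-6, 7, 0], [-6, 7, 0], [0, 0, 0]], "spin": [-8.3, -8.3, -8.3, -8.3, -8.3, -8.3, -8.3, -8.3, -8.3, -8.3, -7.8, 0], "jaw": -1}}

```text
time: 7.05
tool_pos: [0.422, -0.3258, 0.3125]
tool_rot: [3.141, 0.002, -1.519]
contact_force: [0.0, -0.6, 0.8]
opening: 0.0006
grip_force: 0.0
```

```bash
cat >> h.py <<'E'
def wrist_rect(c,z,res=.5,ext=(-100,180,-110,110)):
    """orthographic picture of the plane z seen by the wrist fisheye; col = jig x, row = -jig y"""
    x=np.arange(ext[0],ext[1],res);y=np.arange(ext[3],ext[2],-res)
    gx,gy=np.meshgrid(x,y);X=AX+(gx[...,None]*J+gy[...,None]*Jy)/1000;X[...,2]=z
    M=c["world_from_camera"];p=(X-M[:3,3])@M[:3,:3]
    a,b,d=p[...,0],-p[...,1],-p[...,2];rr=np.hypot(a,b);th=np.arctan2(rr,d)
    k=th/np.maximum(rr,1e-9)
    return cv2.remap(c["img"],(c["cx"]+c["fx"]*a*k).astype(np.float32),(c["cy"]+c["fy"]*b*k).astype(np.float32),cv2.INTER_LINEAR)
def top_rect(c,z,res=.5,ext=(-100,180,-110,110)):
    x=np.arange(ext[0],ext[1],res);y=np.arange(ext[3],ext[2],-res)
    gx,gy=np.meshgrid(x,y);X=AX+(gx[...,None]*J+gy[...,None]*Jy)/1000;X[...,2]=z
    M=c["world_from_camera"];p=(X-M[:3,3])@M[:3,:3]
    return cv2.remap(c["img"],(c["cx"]-c["fx"]*p[...,0]/p[...,2]).astype(np.float32),(c["cy"]+c["fy"]*p[...,1]/p[...,2]).astype(np.float32),cv2.INTER_LINEAR)
E
python3 - <<'E'
from cell import *
from h import *
d={n:read_camera(n) for n in("scene","wrist","top")}
pickle.dump(d,open("d3.pkl","wb"))
for n in("scene","top"):
    try: print(n,needle(d[n]))
    except Exception as e: print(n,e)
w=cv2.resize(d["wrist"]["img"],(400,300))
o=np.zeros((600,800,3),np.uint8);o[:300,:400]=w;o[:300,400:]=cv2.resize(d["scene"]["img"],(400,300))
o[300:,:400]=cv2.resize(wrist_rect(d["wrist"],.072),(400,300)); o[300:,400:]=cv2.resize(top_rect(d["top"],.067),(400,300))
cv2.imwrite("pics/d.png",o[:,:,::-1])
E
```

```text
scene (2.51, 1.5, 137.9, 12.6, 157)
top attempt to get argmax of an empty sequence
```

View pics/d.png

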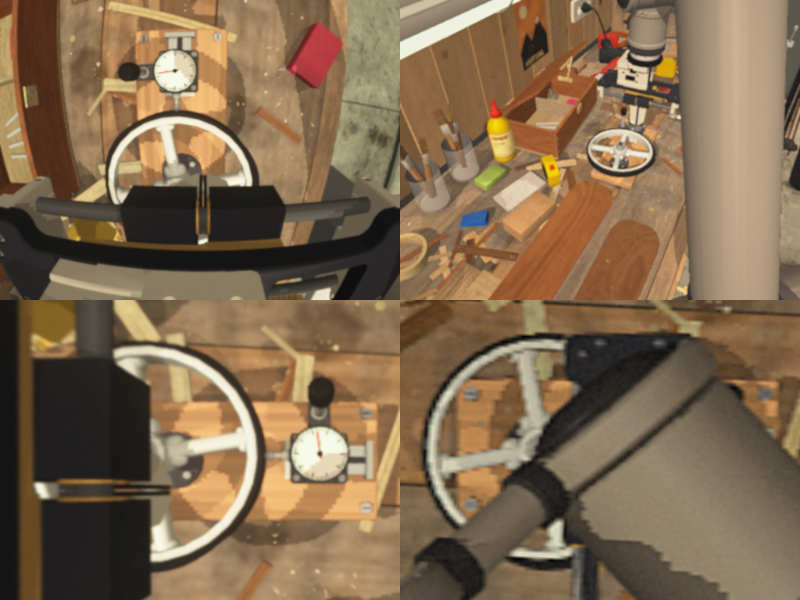

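The rectified wrist view shows the dial clearly, with the needle pointing to +y, about 1.5 rad. It also shows the near spoke, so wrist images alone can give both the wheel angle and the needle.

```bash
cat >> h.py <<'E'
def read(c):
    im=wrist_rect(c,.074).astype(float);x=np.arange(-100,180,.5)[None,:];y=np.arange(110,-110,-.5)[:,None]
    R,G,B=[im[...,i] for i in range(3)]
    w=((G>140)&(B>120)&(np.hypot(x-125,y)<35)).astype(np.uint8)
    k=cv2.connectedComponentsWithStats(w);i=1+np.argmax(k[2][1:,4])
    (px,py),rad=cv2.minEnclosingCircle(np.argwhere(k[1]==i)[:,::-1].astype(np.float32))
    cx,cy=px/2-100,110-py/2
    wt=np.clip(R-(G+B)/2-30,0,None)*(np.hypot(x-cx,y-cy)<15)
    dx,dy=(wt*(x-cx)).sum()/wt.sum(),(wt*(y-cy)).sum()/wt.sum()
    nd=np.arctan2(dy,-dx)%(2*np.pi)
    im=wrist_rect(c,.066).astype(np.float32);a=np.arange(-75,75.1,.25);p=0
    for r in np.arange(56,66,2):
        q=cv2.remap(im,((100+r*np.cos(np.radians(a)))*2).astype(np.float32)[None],((110-r*np.sin(np.radians(a)))*2).astype(np.float32)[None],cv2.INTER_LINEAR)[0]
        p=p+((q.min(1)>125)&(q.max(1)-q.min(1)<70))
    m=(p>=3).astype(np.uint8);k=cv2.connectedComponentsWithStats(m[None])
    sp=[(round(float(a[0]+.25*k[3][i][0]),1),round(.25*int(k[2][i,4]),1)) for i in range(1,k[0]) if k[2][i,4]>16]
    return dict(needle=round(float(nd),2),dial=(round(cx,1),round(cy,1),round(rad/2,1)),spokes=sp)
E
cat > r.py <<'E'
from cell import *
from h import *
c=read_camera("wrist");print(read(c));o=observe();p=(np.array(o["tool_pos"])-AX)*1000
print(o["time"],"finger jig",np.round([p@J,p@Jy],1),"ang",round(float(np.degrees(np.arctan2(p@Jy,p@J))),1))
E
python3 -c "
from h import *
print(read(pickle.load(open('d3.pkl','rb'))['wrist']))"
```

```text
{'needle': 1.0, 'dial': (132.1, -1.2, 28.3), 'spokes': [(7.6, 11.5)]}
```

Request:
{"name": "arm_command", "arguments": {"xyz": [[0, 0, -30], [0, 0, -25], [0, 0, -20], [0, 0, 0]], "spin": [0, 0, 0, 0]}}

```text
time: 7.6
tool_pos: [0.422, -0.3264, 0.2351]
tool_rot: [3.138, 0.004, -1.516]
contact_force: [-0.9, 0.5, -0.3]
opening: 0.0005
grip_force: 0.0
```

```bash
python3 r.py
```

```text
{'needle': 1.35, 'dial': (123.5, -2.8, 19.3), 'spokes': [(7.1, 11.0)]}
7.65 finger jig [ 37.4 -27.6] ang -36.4
```

```bash
python3 - <<'E'
s=open("h.py").read()
s=s.replace("    nd=np.arctan2(dy,-dx)%(2*np.pi)\n","""    if rad>42: cx,cy=124,-2
    wt=np.clip(R-(G+B)/2-30,0,None)*(np.hypot(x-cx,y-cy)<15)
    mx,my=(wt*(x+0*y)).sum()/wt.sum(),(wt*(y+0*x)).sum()/wt.sum()
    C=np.array([[(wt*(x-mx)**2).sum(),(wt*(x-mx)*(y-my)).sum()],[0,(wt*(y-my)**2).sum()]])
    v=np.linalg.eigh(C,UPLO='U')[1][:,1];v=v*np.sign(v@[mx-cx,my-cy])
    nd=np.arctan2(v[1],-v[0])%(2*np.pi)
""")
open("h.py","w").write(s)
E
python3 -c "
from h import *
print(read(pickle.load(open('d3.pkl','rb'))['wrist']))"; python3 r.py
```

```text
{'needle': 1.36, 'dial': (124, -2, 28.3), 'spokes': [(7.6, 11.5)]}
{'needle': 1.68, 'dial': (123.6, -2.8, 19.4), 'spokes': [(7.1, 11.0)]}
7.7 finger jig [ 37.7 -27.3] ang -35.9
```

Request:
{"name": "arm_command", "arguments": {"xyz": [[0, 0, -5], [4, -1.5, 0], [4, -2, 0], [4, -2, 0], [4, -1, 0], [0, 0, 0]], "spin": [0, 0, 0, 0, 0, 0]}}

```text
time: 8.3
tool_pos: [0.4388, -0.3333, 0.233]
tool_rot: [-3.141, -0.0, -1.518]
contact_force: [-2.0, 0.6, 1.8]
opening: 0.0007
grip_force: 1.1
```

```bash
python3 r.py
```

```text
{'needle': 1.61, 'dial': (123.8, -2.7, 19.2), 'spokes': [(13.0, 11.2)]}
8.35 finger jig [ 44.8 -11.7] ang -14.7
```

```bash
python3 - <<'E'
from h import *
P=lambda a:47*(np.cos(np.radians(a))*J+np.sin(np.radians(a))*Jy)
for a in range(-75,81,6): d=P(a+6)-P(a);print(a,np.round(d[:2],1),end='; ')
print(P(-75),P(-15))
E
```

```text
-75 [ 1.8 -4.6]; -69 [ 2.2 -4.4]; -63 [ 2.7 -4.1]; -57 [ 3.1 -3.8]; -51 [ 3.5 -3.5]; -45 [ 3.8 -3.1]; -39 [ 4.1 -2.7]; -33 [ 4.4 -2.2]; -27 [ 4.6 -1.8]; -21 [ 4.8 -1.3]; -15 [ 4.9 -0.8]; -9 [ 4.9 -0.3]; -3 [4.9 0.3]; 3 [4.9 0.8]; 9 [4.8 1.3]; 15 [4.6 1.8]; 21 [4.4 2.2]; 27 [4.1 2.7]; 33 [3.8 3.1]; 39 [3.5 3.5]; 45 [3.1 3.8]; 51 [2.7 4.1]; 57 [2.2 4.4]; 63 [1.8 4.6]; 69 [1.3 4.8]; 75 [0.8 4.9]; [-44.69023767 -14.55358606   0.        ] [ -9.74134359 -45.97967416   0.        ]
```

Request:
{"name": "arm_command", "arguments": {"xyz": [[4.9, -0.8, 0], [4.9, -0.3, 0]], "spin": [0, 0]}}

```text
time: 8.55
tool_pos: [0.4478, -0.3342, 0.2327]
tool_rot: [3.14, 0.001, -1.518]
contact_force: [-4.5, 1.5, 3.3]
opening: 0.0
grip_force: 2.3
```

```bash
python3 r.py
```

```text
{'needle': 1.65, 'dial': (123.9, -2.4, 19.2), 'spokes': [(24.1, 10.0)]}
8.6 finger jig [46.3 -1.9] ang -2.3
```

Request:
{"name": "arm_command", "arguments": {"xyz": [[4.9, 0.3, 0], [4.9, 0.8, 0]], "spin": [0, 0]}}

```text
time: 8.8
tool_pos: [0.4579, -0.3333, 0.2327]
tool_rot: [3.141, 0.0, -1.518]
contact_force: [-4.3, 0.8, 1.5]
opening: 0.0005
grip_force: 2.0
```

```bash
python3 r.py
```

```text
{'needle': 1.63, 'dial': (123.7, -2.4, 19.4), 'spokes': []}
8.85 finger jig [45.8  8.4] ang 10.3
```

Request:
{"name": "arm_command", "arguments": {"xyz": [[4.8, 1.3, 0], [4.6, 1.8, 0]], "spin": [0, 0]}}

```text
time: 9.05
tool_pos: [0.4677, -0.3303, 0.2328]
tool_rot: [3.142, -0.0, -1.518]
contact_force: [-3.4, -0.9, 0.9]
opening: 0.0005
grip_force: 1.6
```

```bash
python3 r.py
```

```text
{'needle': 1.38, 'dial': (123.8, -2.2, 19.3), 'spokes': [(-42.8, 9.8)]}
9.1 finger jig [43.  18.1] ang 22.8
```

```bash
sed -i 's/^c=read_camera("wrist");/c=read_camera("wrist");pickle.dump({k:c[k] for k in c if k!="depth"},open("w%06.2f.pkl"%observe()["time"],"wb"));/' r.py; python3 r.py
```

```text
{'needle': 1.46, 'dial': (123.7, -2.2, 19.3), 'spokes': [(-41.0, 10.2)]}
9.15 finger jig [43.1 18. ] ang 22.7
```

Request:
{"name": "arm_command", "arguments": {"xyz": [[4.4, 2.2, 0], [4.1, 2.7, 0]], "spin": [0, 0]}}

```text
time: 9.35
tool_pos: [0.4761, -0.3253, 0.2327]
tool_rot: [3.141, -0.0, -1.518]
contact_force: [-3.1, -1.1, 1.3]
opening: 0.0004
grip_force: 1.5
```

```bash
python3 r.py
```

```text
{'needle': 1.38, 'dial': (123.5, -2.0, 19.4), 'spokes': [(-32.0, 11.8)]}
9.4 finger jig [38.3 26.7] ang 34.9
```

Request:
{"name": "arm_command", "arguments": {"xyz": [[3.8, 3.1, 0], [3.5, 3.5, 0]], "spin": [0, 0]}}

```text
time: 9.6
tool_pos: [0.4833, -0.3187, 0.2327]
tool_rot: [3.141, -0.0, -1.518]
contact_force: [-3.4, -1.9, 1.0]
opening: 0.0003
grip_force: 1.7
```

```bash
python3 r.py
```

```text
{'needle': 2.31, 'dial': (123.4, -1.8, 19.3), 'spokes': [(-22.0, 11.2)]}
9.65 finger jig [31.9 34.3] ang 47.0
```

Request:
{"name": "arm_command", "arguments": {"xyz": [[3.1, 3.8, 0], [2.7, 4.1, 0]], "spin": [0, 0]}}

```text
time: 9.85
tool_pos: [0.4892, -0.3107, 0.2328]
tool_rot: [3.142, -0.0, -1.518]
contact_force: [-2.6, -2.8, 1.4]
opening: 0.0003
grip_force: 1.5
```

```bash
python3 r.py
```

```text
{'needle': 3.43, 'dial': (123.3, -1.8, 19.3), 'spokes': [(-12.4, 11.0)]}
9.9 finger jig [24.1 40.3] ang 59.1
```

Request:
{"name": "arm_command", "arguments": {"xyz": [[2.2, 4.4, 0], [1.8, 4.6, 0]], "spin": [0, 0]}}

```text
time: 10.1
tool_pos: [0.4931, -0.3016, 0.2328]
tool_rot: [-3.142, -0.0, -1.518]
contact_force: [-1.1, -3.4, 0.4]
opening: 0.0008
grip_force: 1.4
```

```bash
python3 r.py
```

```text
{'needle': 3.88, 'dial': (123.4, -1.6, 19.3), 'spokes': [(-2.9, 11.0)]}
10.15 finger jig [15.2 44.6] ang 71.2
```

Request:
{"name": "arm_command", "arguments": {"xyz": [[1.3, 4.8, 0]], "spin": [0]}}

```text
time: 10.25
tool_pos: [0.4943, -0.2972, 0.2328]
tool_rot: [3.141, -0.001, -1.517]
contact_force: [-3.6, -7.5, -0.5]
opening: 0.0006
grip_force: 3.3
```

```bash
python3 r.py
```

```text
{'needle': 3.6, 'dial': (123.3, -1.5, 19.3), 'spokes': [(3.1, 11.0)]}
10.3 finger jig [10.9 46. ] ang 76.7
```

Request:
{"name": "arm_command", "arguments": {"xyz": [[0.8, 4.9, 0]], "spin": [0]}}

```text
time: 10.4
tool_pos: [0.4952, -0.2925, 0.2329]
tool_rot: [-3.141, -0.001, -1.518]
contact_force: [-1.4, -5.0, 0.5]
opening: 0.0008
grip_force: 2.3
```

```bash
python3 r.py
```

```text
{'needle': 3.39, 'dial': (123.2, -1.6, 19.2), 'spokes': [(10.8, 11.2)]}
10.45 finger jig [ 6.1 47. ] ang 82.6
```

Request:
{"name": "arm_command", "arguments": {"xyz": [[0.3, 4.9, 0]], "spin": [0]}}

```text
time: 10.55
tool_pos: [0.4955, -0.2876, 0.233]
tool_rot: [-3.141, -0.002, -1.518]
contact_force: [-1.5, -4.8, 1.9]
opening: 0.0003
grip_force: 2.2
```

```bash
python3 r.py
```

```text
{'needle': 2.65, 'dial': (123.1, -1.6, 19.2), 'spokes': [(-70.5, 9.2), (17.9, 10.5)]}
10.6 finger jig [ 1.2 47.6] ang 88.5
```

Request:
{"name": "arm_command", "arguments": {"xyz": [[-0.3, 4.9, 0]], "spin": [0]}}

```text
time: 10.7
tool_pos: [0.4954, -0.2827, 0.2332]
tool_rot: [-3.14, -0.002, -1.518]
contact_force: [-0.7, -5.1, 1.8]
opening: 0.0001
grip_force: 1.9
```

```bash
python3 r.py
```

```text
{'needle': 1.42, 'dial': (123.0, -1.6, 19.1), 'spokes': [(-64.8, 12.2), (25.1, 10.0)]}
10.75 finger jig [-3.7 47.5] ang 94.5
```

Request:
{"name": "arm_command", "arguments": {"xyz": [[0, -5, 0], [0, 0, 25], [0, 0, 25], [-24, 0, 0], [-24, 0, 0], [-24, 0, 0], [-22, 1, 0], [0, 0, 0], [0, 0, -20], [0, 0, -15], [0, 0, -15], [0, 0, 0]], "spin": [0, 0, 0, 0, 0, 0, 0, 0, 0, 0, 0, 0]}}

```text
time: 11.95
tool_pos: [0.4014, -0.286, 0.2311]
tool_rot: [3.14, 0.003, -1.518]
contact_force: [0.6, -0.7, 0.1]
opening: 0.0007
grip_force: 0.0
```

```bash
python3 r.py
```

```text
{'needle': 1.79, 'dial': (122.7, -3.0, 18.7), 'spokes': [(-62.1, 10.0), (27.4, 11.0)]}
12.0 finger jig [ -4.2 -46.3] ang -95.2
```

Request:
{"name": "arm_command", "arguments": {"xyz": [[0.1, -4.9, 0], [0.6, -4.9, 0], [1.1, -4.8, 0]], "spin": [0, 0, 0]}}

```text
time: 12.3
tool_pos: [0.4031, -0.3007, 0.2334]
tool_rot: [3.142, 0.001, -1.518]
contact_force: [-0.4, 4.4, 3.5]
opening: 0.0003
grip_force: 2.1
```

```bash
python3 r.py
```

```text
{'needle': 1.48, 'dial': (123.4, -3.1, 19.1), 'spokes': [(-47.8, 9.8), (42.2, 12.8)]}
12.35 finger jig [ 11.2 -45.3] ang -76.1
```

Request:
{"name": "arm_command", "arguments": {"xyz": [[1.8, -4.6, 0], [2.2, -4.4, 0]], "spin": [0, 0]}}

```text
time: 12.55
tool_pos: [0.407, -0.3098, 0.2333]
tool_rot: [3.141, 0.001, -1.518]
contact_force: [-1.2, 3.8, 3.3]
opening: 0.0005
grip_force: 2.2
```

```bash
python3 r.py
```

```text
{'needle': 1.63, 'dial': (123.5, -3.2, 19.1), 'spokes': [(-35.5, 9.8), (55.4, 13.5)]}
12.6 finger jig [ 20.5 -41.8] ang -63.9
```

Request:
{"name": "arm_command", "arguments": {"xyz": [[2.7, -4.1, 0], [3.1, -3.8, 0]], "spin": [0, 0]}}

```text
time: 12.8
tool_pos: [0.4127, -0.3178, 0.233]
tool_rot: [3.141, 0.0, -1.518]
contact_force: [-1.5, 3.9, 3.4]
opening: 0.0005
grip_force: 2.3
```

```bash
python3 r.py
```

```text
{'needle': 1.67, 'dial': (123.5, -3.0, 19.2), 'spokes': [(-23.9, 10.0), (68.1, 10.5)]}
12.85 finger jig [ 28.7 -36.3] ang -51.6
```

Request:
{"name": "arm_command", "arguments": {"xyz": [[3.5, -3.5, 0], [3.8, -3.1, 0]], "spin": [0, 0]}}

```text
time: 13.05
tool_pos: [0.4201, -0.3246, 0.2328]
tool_rot: [3.141, 0.0, -1.518]
contact_force: [-2.9, 4.0, 2.9]
opening: 0.0005
grip_force: 2.0
```

```bash
python3 r.py
```

```text
{'needle': 1.69, 'dial': (123.7, -2.8, 19.2), 'spokes': [(-12.4, 10.5)]}
13.1 finger jig [ 35.7 -29.2] ang -39.3
```

Request:
{"name": "arm_command", "arguments": {"xyz": [[4.1, -2.7, 0], [4.4, -2.2, 0]], "spin": [0, 0]}}

```text
time: 13.3
tool_pos: [0.4286, -0.3294, 0.2326]
tool_rot: [3.141, 0.0, -1.518]
contact_force: [-4.0, 3.1, 3.6]
opening: 0.0004
grip_force: 2.4
```

```bash
python3 r.py
```

```text
{'needle': 1.59, 'dial': (123.7, -2.8, 19.2), 'spokes': [(-1.4, 10.5)]}
13.35 finger jig [ 40.9 -20.9] ang -27.1
```

Request:
{"name": "arm_command", "arguments": {"xyz": [[4.6, -1.8, 0], [4.8, -1.3, 0]], "spin": [0, 0]}}

```text
time: 13.55
tool_pos: [0.4378, -0.3324, 0.2326]
tool_rot: [3.14, 0.001, -1.518]
contact_force: [-3.9, 2.1, 3.9]
opening: 0.0004
grip_force: 2.6
```

```bash
python3 r.py
```

```text
{'needle': 1.6, 'dial': (123.9, -2.6, 19.2), 'spokes': [(11.4, 11.0)]}
13.6 finger jig [ 44.2 -11.8] ang -14.9
```

Plain section so far; I'll continue with spoke C.

Request:
{"name": "arm_command", "arguments": {"xyz": [[4.9, -0.8, 0], [4.9, -0.3, 0]], "spin": [0, 0]}}

```text
time: 13.8
tool_pos: [0.4476, -0.3336, 0.2327]
tool_rot: [3.14, 0.0, -1.518]
contact_force: [-4.9, 0.8, 2.8]
opening: 0.0005
grip_force: 2.4
```

```bash
python3 r.py
```

```text
{'needle': 1.65, 'dial': (123.9, -2.5, 19.2), 'spokes': [(24.5, 10.2)]}
13.85 finger jig [45.7 -2. ] ang -2.6
```

Request:
{"name": "arm_command", "arguments": {"xyz": [[4.9, 0.3, 0], [4.9, 0.8, 0]], "spin": [0, 0]}}

```text
time: 14.05
tool_pos: [0.4575, -0.3326, 0.2327]
tool_rot: [3.141, -0.0, -1.518]
contact_force: [-4.2, 1.0, 2.7]
opening: 0.0003
grip_force: 2.3
```

```bash
python3 r.py
```

```text
{'needle': 1.57, 'dial': (123.8, -2.3, 19.3), 'spokes': []}
14.1 finger jig [45.  8.] ang 10.0
```

Request:
{"name": "arm_command", "arguments": {"xyz": [[4.8, 1.3, 0], [4.6, 1.8, 0]], "spin": [0, 0]}}

```text
time: 14.3
tool_pos: [0.4672, -0.3294, 0.2328]
tool_rot: [-3.142, -0.0, -1.518]
contact_force: [-3.2, -0.5, 1.5]
opening: 0.0005
grip_force: 1.7
```

```bash
python3 r.py
```

```text
{'needle': 1.46, 'dial': (123.6, -2.1, 19.3), 'spokes': [(-42.5, 9.8)]}
14.35 finger jig [42.1 17.7] ang 22.8
```

Request:
{"name": "arm_command", "arguments": {"xyz": [[4.4, 2.2, 0], [4.1, 2.7, 0]], "spin": [0, 0]}}

```text
time: 14.55
tool_pos: [0.4757, -0.3244, 0.2328]
tool_rot: [-3.142, -0.0, -1.518]
contact_force: [-3.6, -1.4, 0.8]
opening: 0.0002
grip_force: 1.5
```

```bash
python3 r.py
```

```text
{'needle': 1.39, 'dial': (123.5, -2.0, 19.4), 'spokes': [(-31.2, 11.8)]}
14.6 finger jig [37.4 26.3] ang 35.2
```

Request:
{"name": "arm_command", "arguments": {"xyz": [[3.8, 3.1, 0], [3.5, 3.5, 0]], "spin": [0, 0]}}

```text
time: 14.8
tool_pos: [0.4829, -0.3177, 0.2328]
tool_rot: [-3.142, -0.0, -1.518]
contact_force: [-2.5, -1.7, 0.8]
opening: 0.0007
grip_force: 1.4
```

```bash
python3 r.py
```

```text
{'needle': 1.42, 'dial': (123.4, -1.8, 19.3), 'spokes': [(-20.9, 11.0)]}
14.85 finger jig [30.9 33.9] ang 47.6
```

Request:
{"name": "arm_command", "arguments": {"xyz": [[3.1, 3.8, 0], [2.7, 4.1, 0]], "spin": [0, 0]}}

```text
time: 15.05
tool_pos: [0.4887, -0.3097, 0.2327]
tool_rot: [-3.142, -0.0, -1.518]
contact_force: [-2.1, -2.5, -0.1]
opening: 0.0001
grip_force: 1.3
```

```bash
python3 r.py
```

```text
{'needle': 1.57, 'dial': (123.5, -2.0, 19.3), 'spokes': [(-11.4, 11.0)]}
15.1 finger jig [23.2 39.9] ang 59.9
```

Request:
{"name": "arm_command", "arguments": {"xyz": [[2.2, 4.4, 0], [1.8, 4.6, 0]], "spin": [0, 0]}}

```text
time: 15.3
tool_pos: [0.4926, -0.3007, 0.2327]
tool_rot: [3.142, -0.0, -1.518]
contact_force: [-1.8, -2.4, -0.2]
opening: 0.0004
grip_force: 1.6
```

```bash
python3 r.py
```

```text
{'needle': 1.53, 'dial': (123.3, -1.5, 19.3), 'spokes': [(-1.9, 11.0)]}
15.35 finger jig [14.3 44.2] ang 72.0
```

Request:
{"name": "arm_command", "arguments": {"xyz": [[1.3, 4.8, 0], [0.8, 4.9, 0]], "spin": [0, 0]}}

```text
time: 15.55
tool_pos: [0.4947, -0.2916, 0.233]
tool_rot: [-3.141, -0.002, -1.518]
contact_force: [-2.1, -4.3, 0.6]
opening: 0.0003
grip_force: 2.2
```

```bash
python3 r.py
```

```text
{'needle': 1.5, 'dial': (123.2, -1.6, 19.2), 'spokes': [(12.4, 11.0)]}
15.6 finger jig [ 5.2 46.6] ang 83.7
```

Request:
{"name": "arm_command", "arguments": {"xyz": [[0.3, 4.9, 0], [-0.3, 4.9, 0]], "spin": [0, 0]}}

```text
time: 15.8
tool_pos: [0.4949, -0.2819, 0.2332]
tool_rot: [-3.14, -0.002, -1.518]
contact_force: [-1.6, -5.3, 1.6]
opening: 0.0006
grip_force: 2.4
```

```bash
python3 r.py
```

```text
{'needle': 1.68, 'dial': (122.9, -1.6, 19.1), 'spokes': [(-64.2, 12.2), (26.2, 9.8)]}
15.85 finger jig [-4.5 47.1] ang 95.4
```

Request:
{"name": "arm_command", "arguments": {"xyz": [[0, -5, 0], [0, 0, 25], [0, 0, 25], [-24, 0, 0], [-24, 0, 0], [-24, 0, 0], [-22, 1, 0], [0, 0, 0], [0, 0, -20], [0, 0, -15], [0, 0, -15], [0, 0, 0]], "spin": [0, 0, 0, 0, 0, 0, 0, 0, 0, 0, 0, 0]}}

```text
time: 17.05
tool_pos: [0.4009, -0.2851, 0.2311]
tool_rot: [3.14, 0.003, -1.518]
contact_force: [-0.7, -0.6, 0.3]
opening: 0.0005
grip_force: 0.0
```

Request:
{"name": "arm_command", "arguments": {"xyz": [[0.1, -4.9, 0], [0.6, -4.9, 0], [1.1, -4.8, 0]], "spin": [0, 0, 0]}}

```text
time: 17.35
tool_pos: [0.4026, -0.2998, 0.2334]
tool_rot: [3.141, 0.002, -1.518]
contact_force: [0.8, 5.7, 3.3]
opening: 0.0008
grip_force: 2.3
```

```bash
python3 r.py
```

```text
{'needle': 2.7, 'dial': (123.3, -3.2, 19.1), 'spokes': [(-49.4, 10.0), (40.5, 12.8)]}
17.4 finger jig [ 10.2 -45.8] ang -77.5
```

Request:
{"name": "arm_command", "arguments": {"xyz": [[1.8, -4.6, 0], [2.2, -4.4, 0]], "spin": [0, 0]}}

```text
time: 17.6
tool_pos: [0.4065, -0.3088, 0.2334]
tool_rot: [3.141, 0.001, -1.518]
contact_force: [-1.0, 4.5, 2.5]
opening: 0.0003
grip_force: 2.4
```

```bash
python3 r.py
```

```text
{'needle': 2.83, 'dial': (123.5, -3.1, 19.1), 'spokes': [(-36.9, 10.0), (53.9, 13.5)]}
17.65 finger jig [ 19.5 -42.2] ang -65.3
```

Request:
{"name": "arm_command", "arguments": {"xyz": [[2.7, -4.1, 0], [3.1, -3.8, 0]], "spin": [0, 0]}}

```text
time: 17.85
tool_pos: [0.4122, -0.3168, 0.2332]
tool_rot: [3.141, 0.001, -1.518]
contact_force: [-2.3, 4.0, 3.5]
opening: 0.0006
grip_force: 2.2
```

```bash
python3 r.py
```

```text
{'needle': 2.24, 'dial': (123.4, -3.0, 19.2), 'spokes': [(-25.0, 9.8), (66.4, 12.5)]}
17.9 finger jig [ 27.8 -36.8] ang -53.0
```

Request:
{"name": "arm_command", "arguments": {"xyz": [[3.5, -3.5, 0], [3.8, -3.1, 0]], "spin": [0, 0]}}

```text
time: 18.1
tool_pos: [0.4196, -0.3237, 0.2329]
tool_rot: [3.141, 0.0, -1.518]
contact_force: [-1.8, 3.3, 4.1]
opening: 0.0004
grip_force: 2.1
```

```bash
python3 r.py
```

```text
{'needle': 1.69, 'dial': (123.7, -2.8, 19.2), 'spokes': [(-13.4, 10.5)]}
18.15 finger jig [ 34.8 -29.7] ang -40.5
```

Request:
{"name": "arm_command", "arguments": {"xyz": [[4.1, -2.7, 0], [4.4, -2.2, 0]], "spin": [0, 0]}}

```text
time: 18.35
tool_pos: [0.4281, -0.3285, 0.2327]
tool_rot: [3.141, 0.0, -1.518]
contact_force: [-3.6, 2.9, 3.0]
opening: 0.0005
grip_force: 2.5
```

```bash
python3 r.py
```

```text
{'needle': 1.62, 'dial': (123.7, -2.7, 19.2), 'spokes': [(-2.1, 10.5)]}
18.4 finger jig [ 40.  -21.4] ang -28.1
```

Request:
{"name": "arm_command", "arguments": {"xyz": [[4.6, -1.8, 0], [4.8, -1.3, 0]], "spin": [0, 0]}}

```text
time: 18.6
tool_pos: [0.4372, -0.3314, 0.2326]
tool_rot: [3.14, 0.001, -1.518]
contact_force: [-4.9, 2.4, 4.4]
opening: 0.0007
grip_force: 2.7
```

```bash
python3 r.py
```

```text
{'needle': 1.59, 'dial': (123.8, -2.6, 19.2), 'spokes': [(10.9, 11.0)]}
18.65 finger jig [ 43.2 -12.3] ang -15.9
```

Request:
{"name": "arm_command", "arguments": {"xyz": [[4.9, -0.8, 0], [4.9, -0.3, 0]], "spin": [0, 0]}}

```text
time: 18.85
tool_pos: [0.4471, -0.3327, 0.2327]
tool_rot: [3.14, 0.0, -1.518]
contact_force: [-4.0, 1.9, 2.5]
opening: 0.0002
grip_force: 2.4
```

```bash
python3 r.py
```

```text
{'needle': 1.64, 'dial': (123.9, -2.3, 19.2), 'spokes': [(24.6, 11.0)]}
18.9 finger jig [44.8 -2.5] ang -3.2
```

Request:
{"name": "arm_command", "arguments": {"xyz": [[4.9, 0.3, 0], [4.9, 0.8, 0]], "spin": [0, 0]}}

```text
time: 19.1
tool_pos: [0.457, -0.3317, 0.2327]
tool_rot: [3.141, -0.0, -1.518]
contact_force: [-4.8, 0.3, 2.5]
opening: 0.0005
grip_force: 2.1
```

```bash
python3 r.py
```

```text
{'needle': 1.66, 'dial': (123.8, -2.3, 19.3), 'spokes': []}
19.15 finger jig [44.1  7.5] ang 9.6
```

Request:
{"name": "arm_command", "arguments": {"xyz": [[4.8, 1.3, 0], [4.6, 1.8, 0]], "spin": [0, 0]}}

```text
time: 19.35
tool_pos: [0.4666, -0.3286, 0.2328]
tool_rot: [-3.142, -0.001, -1.518]
contact_force: [-4.3, -1.9, 1.8]
opening: 0.0002
grip_force: 2.0
```

```bash
python3 r.py
```

```text
{'needle': 1.35, 'dial': (123.8, -2.2, 19.4), 'spokes': [(-41.9, 10.0)]}
19.4 finger jig [41.2 17.2] ang 22.7
```

Request:
{"name": "arm_command", "arguments": {"xyz": [[4.4, 2.2, 0], [4.1, 2.7, 0]], "spin": [0, 0]}}

```text
time: 19.6
tool_pos: [0.4752, -0.3235, 0.2328]
tool_rot: [-3.142, -0.0, -1.518]
contact_force: [-3.4, -1.8, 1.7]
opening: 0.0003
grip_force: 1.5
```

```bash
python3 r.py
```

```text
{'needle': 1.38, 'dial': (123.5, -2.0, 19.3), 'spokes': [(-30.4, 11.5)]}
19.65 finger jig [36.5 25.9] ang 35.4
```

Request:
{"name": "arm_command", "arguments": {"xyz": [[3.8, 3.1, 0]], "spin": [0]}}

```text
time: 19.75
tool_pos: [0.4788, -0.3204, 0.2328]
tool_rot: [3.142, -0.0, -1.518]
contact_force: [-2.7, -1.6, 2.4]
opening: -0.0
grip_force: 1.8
```

```bash
python3 r.py
```

```text
{'needle': 1.77, 'dial': (123.5, -2.0, 19.3), 'spokes': [(-25.5, 11.2)]}
19.8 finger jig [33.5 29.7] ang 41.5
```

Request:
{"name": "arm_command", "arguments": {"xyz": [[3.5, 3.5, 0]], "spin": [0]}}

```text
time: 19.9
tool_pos: [0.4822, -0.317, 0.2327]
tool_rot: [3.141, -0.0, -1.518]
contact_force: [-3.4, -3.0, 1.8]
opening: 0.0005
grip_force: 1.7
```

```bash
python3 r.py
```

```text
{'needle': 2.5, 'dial': (123.4, -1.8, 19.3), 'spokes': [(-20.6, 11.0)]}
19.95 finger jig [30.2 33.2] ang 47.7
```

Request:
{"name": "arm_command", "arguments": {"xyz": [[3.1, 3.8, 0]], "spin": [0]}}

```text
time: 20.05
tool_pos: [0.4853, -0.3132, 0.2327]
tool_rot: [3.141, -0.0, -1.518]
contact_force: [-2.4, -2.6, 1.0]
opening: 0.0006
grip_force: 1.5
```

```bash
python3 r.py
```

```text
{'needle': 3.05, 'dial': (123.3, -1.8, 19.3), 'spokes': [(-15.6, 11.0)]}
20.1 finger jig [26.5 36.4] ang 54.0
```

Request:
{"name": "arm_command", "arguments": {"xyz": [[2.7, 4.1, 0]], "spin": [0]}}

```text
time: 20.2
tool_pos: [0.488, -0.309, 0.2327]
tool_rot: [3.141, -0.0, -1.518]
contact_force: [-2.2, -1.8, 0.8]
opening: 0.0005
grip_force: 1.3
```

```bash
python3 r.py; python3 - <<'E'
from h import *
import glob
from scipy.optimize import curve_fit
D=[]
for f in sorted(glob.glob("w*.pkl")):
    t=float(f[1:-4]);
    if t<10.8 or t>19.5:
        r=read(pickle.load(open(f,"rb")))
        s=[q[0] for q in r["spokes"] if -45<q[0]<35]
        if len(s)==1:D.append((s[0],r["needle"],t))
D=np.array(D);print(D.round(2).tolist())
g=lambda a,p,b,h,w:b+h*.5*(1+np.cos(np.clip((a-p)/w,-1,1)*np.pi))
for k,G in(("cos",g),("gauss",lambda a,p,b,h,w:b+h*np.exp(-((a-p)/w)**2))):
    p,_=curve_fit(G,D[:,0],D[:,1],(0,1.4,2.4,25));print(k,p.round(2),(D[:,1]-G(D[:,0],*p)).round(2))
E
```

```text
{'needle': 3.35, 'dial': (123.5, -2.0, 19.4), 'spokes': [(-10.9, 11.0)]}
20.25 finger jig [22.4 39.3] ang 60.3
[[-41.0, 1.46, 9.15], [-32.0, 1.38, 9.4], [-22.0, 2.31, 9.65], [-12.4, 3.43, 9.9], [-2.9, 3.88, 10.15], [3.1, 3.6, 10.3], [10.8, 3.39, 10.45], [17.9, 2.65, 10.6], [25.1, 1.42, 10.75], [-30.4, 1.38, 19.65], [-25.5, 1.77, 19.8], [-20.6, 2.5, 19.95], [-15.6, 3.05, 20.1], [-10.9, 3.35, 20.25]]
cos [-1.22  1.29  2.62 35.4 ] [ 0.17 -0.02  0.06  0.11 -0.02 -0.22  0.15  0.21 -0.28 -0.11 -0.11  0.09
  0.07 -0.11]
gauss [-1.26  1.04  2.89 22.2 ] [ 0.3  -0.09  0.06  0.14 -0.04 -0.23  0.19  0.23 -0.33 -0.18 -0.15  0.1
  0.1  -0.09]
```

```bash
python3 - <<'E'
from h import *
o=[]
for t in("009.65","010.15","010.30","010.45","010.60","010.75","020.10","020.25"):
    c=pickle.load(open(f"w{t}.pkl","rb"))
    o.append(cv2.resize(wrist_rect(c,.075,.25,(100,148,-27,23)),(200,200),interpolation=cv2.INTER_CUBIC))
cv2.imwrite("pics/n.png",np.vstack([np.hstack(o[:4]),np.hstack(o[4:])])[:,:,::-1])
E
```

```text
(no output)
```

View pics/n.png

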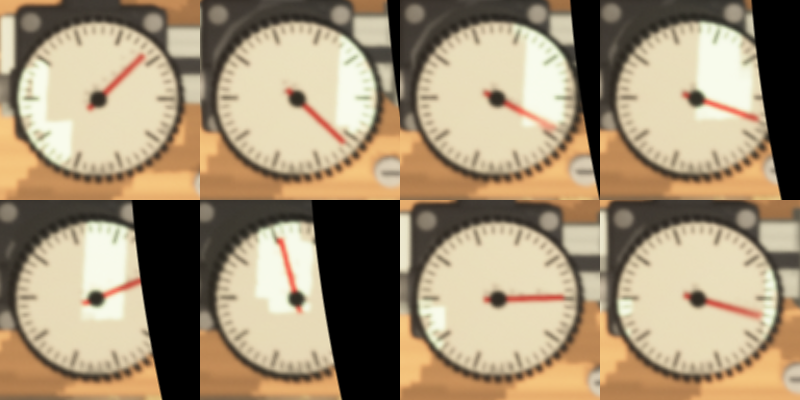

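Request:
{"name": "arm_command", "arguments": {"xyz": [[1.1, 2.2, 0], [0, 0, 0]], "spin": [0, 0]}}

```text
time: 20.45
tool_pos: [0.4893, -0.3064, 0.2327]
tool_rot: [-3.141, 0.0, -1.518]
contact_force: [-0.3, -0.6, 0.8]
opening: 0.0006
grip_force: 0.1
```

```bash
python3 r.py
```

```text
{'needle': 3.75, 'dial': (123.6, -1.8, 19.3), 'spokes': [(-7.4, 11.0)]}
20.5 finger jig [20.6 40.2] ang 62.9
```

Request:
{"name": "arm_command", "arguments": {"xyz": [[0.9, 2.3, 0], [0, 0, 0]], "spin": [0, 0]}}

```text
time: 20.7
tool_pos: [0.49, -0.3043, 0.2327]
tool_rot: [3.142, 0.0, -1.518]
contact_force: [0.6, -1.3, 0.5]
opening: 0.0004
grip_force: 0.2
```

```bash
python3 r.py
```

```text
{'needle': 3.87, 'dial': (123.6, -1.7, 19.3), 'spokes': [(-5.2, 11.2)]}
20.75 finger jig [18.5 41.1] ang 65.8
```

Request:
{"name": "arm_command", "arguments": {"xyz": [[0.8, 2.3, 0], [0, 0, 0]], "spin": [0, 0]}}

```text
time: 20.95
tool_pos: [0.4909, -0.3019, 0.2327]
tool_rot: [-3.142, 0.0, -1.518]
contact_force: [-1.0, -0.7, 0.7]
opening: 0.0005
grip_force: 0.1
```

```bash
python3 r.py
```

```text
{'needle': 3.91, 'dial': (123.5, -1.7, 19.3), 'spokes': [(-2.9, 11.0)]}
21.0 finger jig [16.2 42.1] ang 69.0
```

Request:
{"name": "arm_command", "arguments": {"xyz": [[0.6, 2.4, 0], [0, 0, 0]], "spin": [0, 0]}}

```text
time: 21.2
tool_pos: [0.4914, -0.2996, 0.2327]
tool_rot: [3.142, 0.0, -1.518]
contact_force: [-0.1, -1.0, -0.0]
opening: 0.0004
grip_force: 0.4
```

```bash
python3 r.py
```

```text
{'needle': 3.91, 'dial': (123.6, -1.7, 19.3), 'spokes': [(0.4, 11.0)]}
21.25 finger jig [13.9 42.8] ang 72.0
```

Request:
{"name": "arm_command", "arguments": {"xyz": [[0.5, 2.4, 0], [0, 0, 0]], "spin": [0, 0]}}

```text
time: 21.45
tool_pos: [0.4919, -0.2974, 0.2328]
tool_rot: [3.141, -0.0, -1.518]
contact_force: [-0.2, -3.1, 0.1]
opening: 0.0004
grip_force: 1.0
```

```bash
python3 r.py
```

```text
{'needle': 3.79, 'dial': (123.4, -1.6, 19.3), 'spokes': [(4.2, 11.2)]}
21.5 finger jig [11.7 43.3] ang 74.9
```

Request:
{"name": "arm_command", "arguments": {"xyz": [[0.4, 2.4, 0], [0, 0, 0]], "spin": [0, 0]}}

```text
time: 21.7
tool_pos: [0.4923, -0.2949, 0.2328]
tool_rot: [-3.141, -0.0, -1.518]
contact_force: [-1.0, -2.3, 0.1]
opening: 0.0005
grip_force: 1.0
```

```bash
python3 r.py
```

```text
{'needle': 3.56, 'dial': (123.3, -1.6, 19.3), 'spokes': [(8.6, 11.0)]}
21.75 finger jig [ 9.3 43.9] ang 78.1
```

Request:
{"name": "arm_command", "arguments": {"xyz": [[0.3, 2.4, 0], [0, 0, 0]], "spin": [0, 0]}}

```text
time: 21.95
tool_pos: [0.4927, -0.2925, 0.2329]
tool_rot: [-3.141, -0.0, -1.518]
contact_force: [-1.1, -2.6, -0.7]
opening: 0.0007
grip_force: 1.0
```

```bash
python3 r.py
```

```text
{'needle': 3.21, 'dial': (123.3, -1.6, 19.2), 'spokes': [(-72.8, 4.8), (13.0, 11.2)]}
22.0 finger jig [ 6.8 44.4] ang 81.3
```

Request:
{"name": "arm_command", "arguments": {"xyz": [[-2.6, -6.9, 0], [-2.6, -6.9, 0], [-2.6, -6.9, 0], [-2.6, -6.9, 0], [0, 0, 0]], "spin": [0, 0, 0, 0, 0]}}

```text
time: 22.5
tool_pos: [0.4819, -0.3213, 0.2328]
tool_rot: [-3.141, -0.0, -1.519]
contact_force: [0.3, -0.6, 0.9]
opening: 0.0003
grip_force: 0.1
```

```bash
python3 r.py
```

```text
{'needle': 3.43, 'dial': (123.5, -2.0, 19.3), 'spokes': [(11.0, 10.2)]}
22.55 finger jig [34.6 32.2] ang 42.9
```

Request:
{"name": "arm_command", "arguments": {"xyz": [[-1.7, -1.8, 0], [-1.8, -1.7, 0], [0, 0, 0]], "spin": [0, 0, 0]}}

```text
time: 22.85
tool_pos: [0.4786, -0.3235, 0.2329]
tool_rot: [3.141, 0.0, -1.518]
contact_force: [1.1, 1.5, 1.2]
opening: 0.0005
grip_force: 1.1
```

```bash
python3 r.py
```

```text
{'needle': 3.74, 'dial': (123.6, -2.0, 19.3), 'spokes': [(7.5, 10.2)]}
22.9 finger jig [37.1 28.7] ang 37.7
```

Request:
{"name": "arm_command", "arguments": {"xyz": [[-1.9, -1.6, 0], [0, 0, 0]], "spin": [0, 0]}}

```text
time: 23.1
tool_pos: [0.4767, -0.3253, 0.2328]
tool_rot: [3.141, -0.0, -1.518]
contact_force: [1.0, 1.6, 2.0]
opening: 0.0007
grip_force: 1.2
```

```bash
python3 r.py
```

```text
{'needle': 3.85, 'dial': (123.6, -2.0, 19.3), 'spokes': [(4.8, 10.2)]}
23.15 finger jig [38.8 26.7] ang 34.5
```

Request:
{"name": "arm_command", "arguments": {"xyz": [[-2, -1.5, 0], [0, 0, 0]], "spin": [0, 0]}}

```text
time: 23.35
tool_pos: [0.4746, -0.327, 0.2328]
tool_rot: [3.141, -0.0, -1.518]
contact_force: [-0.4, 0.6, 3.0]
opening: 0.0003
grip_force: 1.0
```

```bash
python3 r.py
```

```text
{'needle': 3.9, 'dial': (123.6, -2.2, 19.3), 'spokes': [(2.1, 11.0)]}
23.4 finger jig [40.4 24.5] ang 31.2
```

Request:
{"name": "arm_command", "arguments": {"xyz": [[-2.1, -1.3, 0], [0, 0, 0]], "spin": [0, 0]}}

```text
time: 23.6
tool_pos: [0.4724, -0.3283, 0.2328]
tool_rot: [3.141, -0.0, -1.518]
contact_force: [0.6, 1.2, 2.6]
opening: 0.0007
grip_force: 1.1
```

```bash
python3 r.py
```

```text
{'needle': 3.93, 'dial': (123.7, -2.2, 19.3), 'spokes': [(-0.8, 10.2)]}
23.65 finger jig [41.6 22.3] ang 28.2
```

Request:
{"name": "arm_command", "arguments": {"xyz": [[-2.1, -1.2, 0], [0, 0, 0]], "spin": [0, 0]}}

```text
time: 23.85
tool_pos: [0.4704, -0.3295, 0.2328]
tool_rot: [3.141, -0.0, -1.518]
contact_force: [1.9, 1.2, 3.4]
opening: 0.0005
grip_force: 1.2
```

```bash
python3 r.py
```

```text
{'needle': 3.89, 'dial': (123.7, -2.3, 19.3), 'spokes': [(-3.1, 10.5)]}
23.9 finger jig [42.6 20.2] ang 25.4
```

Request:
{"name": "arm_command", "arguments": {"xyz": [[-2.2, -1.1, 0], [0, 0, 0]], "spin": [0, 0]}}

```text
time: 24.1
tool_pos: [0.4682, -0.3305, 0.2328]
tool_rot: [3.141, -0.0, -1.518]
contact_force: [1.4, 1.9, 3.1]
opening: 0.0006
grip_force: 1.4
```

```bash
python3 r.py
```

```text
{'needle': 3.83, 'dial': (123.7, -2.3, 19.3), 'spokes': [(-6.0, 10.8)]}
24.15 finger jig [43.5 17.9] ang 22.4
```

Request:
{"name": "arm_command", "arguments": {"xyz": [[-2.2, -1.0, 0], [0, 0, 0]], "spin": [0, 0]}}

```text
time: 24.35
tool_pos: [0.466, -0.3315, 0.2328]
tool_rot: [3.141, -0.0, -1.518]
contact_force: [2.4, 2.1, 3.8]
opening: 0.0001
grip_force: 1.6
```

```bash
python3 r.py
```

```text
{'needle': 3.67, 'dial': (123.7, -2.3, 19.4), 'spokes': [(-9.2, 10.8)]}
24.4 finger jig [44.4 15.7] ang 19.5
```

Request:
{"name": "arm_command", "arguments": {"xyz": [[-2.3, -0.9, 0], [0, 0, 0]], "spin": [0, 0]}}

```text
time: 24.6
tool_pos: [0.4637, -0.3324, 0.2328]
tool_rot: [3.141, -0.0, -1.518]
contact_force: [2.3, 2.2, 3.0]
opening: 0.0005
grip_force: 1.6
```

```bash
python3 r.py
```

```text
{'needle': 3.44, 'dial': (123.7, -2.4, 19.4), 'spokes': [(-12.5, 10.8)]}
24.65 finger jig [45.2 13.3] ang 16.4
```

Request:
{"name": "arm_command", "arguments": {"xyz": [[4.9, 4.8, 0], [4.9, 4.8, 0], [4.9, 4.8, 0], [4.9, 4.8, 0], [4.9, 4.8, 0], [0, 0, 0]], "spin": [0, 0, 0, 0, 0, 0]}}

```text
time: 25.25
tool_pos: [0.489, -0.3076, 0.2327]
tool_rot: [-3.142, 0.0, -1.517]
contact_force: [-0.1, -0.1, -0.2]
opening: 0.0003
grip_force: 0.0
```

Request:
{"name": "arm_command", "arguments": {"xyz": [[1, 2.2, 0], [0.9, 2.1, 0], [0, 0, 0]], "spin": [0, 0, 0]}}

```text
time: 25.55
tool_pos: [0.4903, -0.3038, 0.2327]
tool_rot: [3.142, 0.0, -1.518]
contact_force: [-0.4, 0.1, -0.2]
opening: 0.0006
grip_force: 0.0
```

```bash
python3 r.py
```

```text
{'needle': 3.88, 'dial': (123.6, -1.8, 19.3), 'spokes': [(-4.6, 11.0)]}
25.6 finger jig [18.1 41.4] ang 66.4
```

Request:
{"name": "arm_command", "arguments": {"xyz": [[0.7, 2.3, 0], [0, 0, 0]], "spin": [0, 0]}}

```text
time: 25.8
tool_pos: [0.491, -0.3015, 0.2328]
tool_rot: [-3.142, 0.0, -1.518]
contact_force: [-0.4, -0.2, -0.4]
opening: 0.0007
grip_force: 0.1
```

```bash
python3 r.py
```

```text
{'needle': 3.91, 'dial': (123.5, -1.7, 19.3), 'spokes': [(-2.4, 11.0)]}
25.85 finger jig [15.8 42.2] ang 69.5
```

Request:
{"name": "arm_command", "arguments": {"xyz": [[0.3, 1.2, 0], [0, 0, 0]], "spin": [0, 0]}}

```text
time: 26.05
tool_pos: [0.4912, -0.3005, 0.2328]
tool_rot: [3.141, -0.0, -1.518]
contact_force: [-1.3, -1.9, 0.4]
opening: 0.0005
grip_force: 0.8
```

```bash
python3 r.py
```

```text
{'needle': 3.93, 'dial': (123.5, -1.7, 19.3), 'spokes': [(-1.4, 11.0)]}
26.1 finger jig [14.8 42.5] ang 70.8
```

Request:
{"name": "arm_command", "arguments": {"xyz": [[-5, -9, 0], [-5, -9, 0], [-4, -7, 0], [0, 0, 0]], "spin": [0, 0, 0, 0]}}

```text
time: 26.5
tool_pos: [0.4766, -0.3268, 0.2327]
tool_rot: [3.142, -0.0, -1.52]
contact_force: [-0.6, 0.1, -0.9]
opening: 0.0006
grip_force: 0.0
```

```bash
python3 r.py
```

```text
{'needle': 3.99, 'dial': (123.7, -2.1, 19.3), 'spokes': [(-1.5, 10.8)]}
26.55 finger jig [39.7 26.8] ang 34.0
```

At the peak (needle 3.99). I'll lift out clear and check.

Request:
{"name": "arm_command", "arguments": {"xyz": [[0, 0, 25], [0, 0, 25], [0, 0, 30], [0, 0, 0], [0, 0, 0]], "spin": [0, 0, 0, 0, 0]}}

```text
time: 27.05
tool_pos: [0.4773, -0.3253, 0.3131]
tool_rot: [-3.141, -0.001, -1.518]
contact_force: [0.3, -0.5, 0.7]
opening: 0.0007
grip_force: 0.0
```

```bash
python3 r.py; python3 - <<'E'
from h import *;import glob
c=pickle.load(open(sorted(glob.glob("w*.pkl"))[-1],"rb"))
cv2.imwrite("pics/e.png",cv2.resize(c["img"],(768,576))[:,:,::-1])
E
```

```text
{'needle': 3.97, 'dial': (123.7, -2.2, 19.9), 'spokes': [(-1.9, 11.5)]}
27.1 finger jig [38.6 27.1] ang 35.0
```

View pics/e.png

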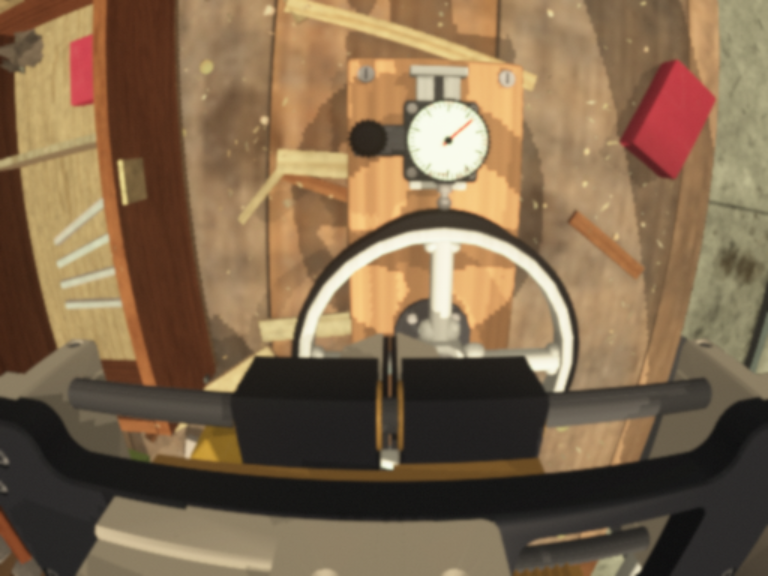

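The view shows the thick part of the tyre at the plunger (about (440,215)), with the needle at 3.97 rad, its highest reading. The gripper is clear of everything.

```bash
python3 -c "
from cell import *
print(hand_in())"
```

```text
the job is handed in; nothing more can be done
None
```

The job is handed in: I turned the wheel through a full revolution and left it with its highest spot at the plunger, to within about 1°. The needle reads about 4.0 rad there, against 1.5 on the plain tyre and 2.8 on the lower swell. The gauge still bears well short of its end stop, and the gripper is clear. I never moved near the cork or tape, though I didn't check them with a final picture.

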